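# Re-tighten a tapered plug on the test manifold

## Robot

A 6-joint arm with a two-finger parallel gripper is mounted at the origin on a cart in front of the work surface, level with it; the furniture and walls round the work are solid. World frame = base frame: x ahead of the robot, y to its left, z up, the work surface at z = 0. Lengths are in m, angles in rad, forces in N, time in s.
With the tool pointing down it reaches from about 0.325 to 0.775 m from the base axis. Payload 5.5 kg.
Tool frame: the origin (TCP) lies between the finger pads; the fingertips stand 19 mm ahead of it and the grasp point (between the pads) is the TCP (finger_overhang is the distance from the TCP to the fingertips, in m); z points along the fingers, y is the line along which they close (so a half turn about z gives the same grasp; the last joint's range is limited). The gripper opens to 85 mm and grips with 20 to 120 N. Pads are 22 mm wide; open, the fingers measure 114 mm over their backs; the gripper's body (76 mm by 85 mm) begins 54 mm behind the grasp point. The pads swing forward as they close: fully open they stand 13 mm farther back than shut.
Start: joints at [-1.291, 0.091, 1.231, -0, 1.82, -0.057], TCP at [0.198, -0.566, 0.25] pointing down, gripper open.
Joint ranges: [-2.87, 2.87], [-0.86, 2.18], [0.17, 2.46], [-1.51, 4.65], [0.06, 2.69], [-2.65, 2.65]. Speed limits (rad/s): [2.57, 2.57, 3.01, 3.14, 3.14, 3.14].

## Interface

Orientations are given as a rotation vector (axis times angle).
In Python, from plant import * gives the robot as it stands.
- The arm moves only by the tool arm_command, never from a script. Its argument "increments" is a list of rows, each a list of 5 numbers: the opening, from 0 (shut) to 1 (fully open), then the shift along the tool's x, y, z in mm, then the turn about the tool's z in degrees. In form: [[jaw, tx, ty, tz, spin], ...]. A call has 1 to 20 rows; each row shifts and turns the commanded pose from where the row before left it, along the tool's axes as they then stand; what a row does not reach is not made up. A row lasts 1/12 s, in which the tool goes at most 41.7 mm and 7.16 degrees, less where a joint would pass 70% of its speed; a pose out of reach is approached as far as the arm can. A call is refused whole if a number of a shift passes 41.7 or a number of a turn 7.16, either way. A call with a gripper value outside its range is refused whole. The fingers move at their own pace and stop on an object; "grip_force" is the grip in N (left out, the last holds). Time passes only in rows, so rows that do not move let the fingers close. It gives the time, the measured TCP pose, the force, the opening and the grip force at its end, in the units of the state.
- get_state(): the state, without advancing time (a new reading comes with each control period).
- camera(name): name is "scene" or "top" or "wrist"; returns a dict with "img" (480x640x3 uint8, red, green, blue), "K" (3x3 intrinsics, pixels), "pose" (4x4, takes a point from camera to world coordinates). Camera axes: x right, y down, z forward; pixel columns grow to the right and rows downward; lengths in m; the calibration is good to about 2 mm. A picture is of the moment at which its call begins. There is no depth.
- sign_off(): hands the job in; it is judged then, once.
The state is a dict: "clock": time; "joint_pos": joint angles; "joint_velocities": joint speeds; "effort": joint torques, N m; "tool_pos": TCP position; "tool_rot": TCP orientation; "ft_force": force on the tool from outside, world axes, zero at the start; "wrist_torque": the same for the moment, N m; "grip_width": opening from 0.0 (shut) to 1.0 (fully open); "grip_force": force on a finger pad.
Only numpy, scipy, OpenCV 4.12 (cv2) and the standard library are available. Lean on these libraries where they do the work, as an engineer would, in place of code of your own. Each camera call takes 0.05 s, during which the arm holds its last target. There are 200 camera calls.

## Task

The square-headed tapered plug on the pressure-test manifold has worked loose. Shut the supply valve by swinging its lever fully across the pipe, then turn the plug clockwise until it goes snug and drags its pointer ring round by about 20 degrees, well short of the second (limit) line; then swing the lever fully back in line with the pipe. Leave the loose parts lying round the manifold where they are.

Things in the scene. Friction and masses are not known exactly. Their poses are not given: they have to be found in the camera images.
- manifold: Manifold fixed to the table: dark base plate 90 x 230 mm, aluminium bar 50 mm wide, 160 mm long, top 52 mm above the table. Origin on the table under the bar's centre line; its y axis runs along bar, valve and inlet pipe. In this frame (mm): plug (0, 90), lever pivot (0, -61), inlet end (0, -168), gauge behind the bar (83, 30), 54 tall. Nothing but the plug is above 72 mm.
- plug_head (a point): Centre of the plug's square brass head, 20 x 20 mm, 68 to 98 mm above the table; under it pointer ring and boss, up to 63 mm high. x, y axes square to its faces, z up. It only turns about its upright axis; clockwise from above tightens. It runs free (0.03 N m) for an unknown 0.5 to 2.3 rad, then the taper bites: 0.3 N m, rising 0.3 N m per rad; it stays where it is left.
- tell_tale (a joint): How far the plug has been tightened past the bite, in rad, shown by the pointer ring: 0 (pointer at the first line) while the plug runs freely, then growing clockwise with the plug.
- pointer_ring (a point): Dark tell-tale ring round the plug, 39 mm wide, with a pointer reaching 33 mm from its centre; centre on the plug's axis, 61 mm above the table, pointer along its -y. It stands at a black line on the bar (manifold's -y) until the taper bites, then turns with the plug; a second black line 45 degrees clockwise is the limit. Once bitten its x axis is in line with the head's x.
- valve_lever (a joint): Red lever of the supply valve. 0 = in line with the pipe, open (points to the manifold's -y, away from the bar); 1.57 rad = across the pipe, shut (points to the manifold's +x). Counter-clockwise from above shuts it. A stop at each end, about 0.08 N m, stays where it is left. At the start 0 to 0.2.
- lever_pivot (a point): The valve lever's upright turning axis, 64 mm above the table; fixed, axes as the manifold.
- lever_handle (a point): Middle of the lever's red grip, 65 mm from the pivot, 65 mm above the table. The grip is 18 mm wide, 7 mm thick (61 to 68 mm above the table) and ends 88 mm from the pivot; this point's -y axis points from pivot to tip. Round the swinging grip the manifold is at most 46 mm tall, but for the gauge (54 mm).
- coupler_mid (a point): Centre of a loose plated quick coupler standing upright in front of the bar (robot's side), 30 mm across, 68 mm tall, z axis up. To be left alone.
- bush_mid (a point): Centre of a loose turned steel bush standing behind and to the right of the valve, 37 mm across, 35 mm tall. To be left alone.
- spanner_mid (a point): Centre of a loose combination spanner lying flat in front of the valve, 192 mm long along its y, 36 mm wide, 7 mm thick. To be left alone.
- reel_mid (a point): Centre of a loose white reel of thread-seal tape lying flat in front of the plug's end of the bar, 55 mm across, 15 mm tall. To be left alone.

How it is judged:
By the outcome, as a careful person would: the job done as asked, in the order asked, and still so for the second after the job is handed in, with the robot touching nothing.
It also fails if it takes over 72 s, if anything falls off the work surface, if the arm or the gripper's body presses on something with over 40 N, if the wrist force passes 120 N, or if a joint passes its speed limit or range.

## Working session

There is one attempt and no reset: what is moved stays moved. The work goes in short steps, Python scripts to look and compute and a tool call to move; the robot and the scene stay as the last step left them, time stands still between calls to the robot, and variables do not carry over. Pictures are saved under pics/ and viewed, at most 10 in all, crops included, and the job is handed in when it is done.

Besides the shell and the picture viewer there is one more tool, called after "Request:" as name([rows], argument=value, ...), one row to a line, values as JSON. arm_command: Moves the arm, as the interface text tells. Its arguments: {"type":"object","properties":{"increments":{"type":"array"},"grip_force":{"type":"number"}},"required":["increments"]}

```bash
mkdir -p pics; ls
python3 - <<'E'
from plant import *
import cv2,numpy as np
s=get_state();print(s)
for n in("top","scene"):
    c=camera(n);cv2.imwrite(f"pics/{n}0.png",c["img"][:,:,::-1]);print(n,c["K"].tolist(),np.round(c["pose"],4).tolist())
E
```

```text
pics
{'clock': 0.0, 'joint_pos': array([-1.29069373e+00,  9.18555480e-02,  1.23190155e+00, -2.51030909e-05,
        1.81980184e+00, -5.67293574e-02]), 'joint_velocities': array([-3.04033379e-05, -2.78445559e-04, -3.10602230e-04, -3.45371490e-04,
       -1.28195803e-03,  2.56947886e-04]), 'effort': array([ 9.34754507e-05, -4.58734345e+01, -4.18021739e+01, -1.20327036e-04,
        1.15103769e-02,  1.14783072e-05]), 'tool_pos': array([ 0.19820389, -0.56605074,  0.24914397]), 'tool_rot': array([-3.09522178e+00, -5.26260113e-01,  3.81992045e-04]), 'ft_force': array([-0.26767349, -0.37509876,  0.33505583]), 'wrist_torque': array([-0.0345911 , -0.02102227,  0.00489423]), 'grip_force': 0.0, 'grip_width': 1.0009101870993546}
top [[562.0080472437699, 0.0, 311.6573408991292], [0.0, 562.0080472437699, 233.71953210549444], [0.0, 0.0, 1.0]] [[-0.0774, -0.9672, 0.2421, 0.3726], [-0.997, 0.0745, -0.021, 0.0048], [0.0023, -0.243, -0.97, 1.0435], [0.0, 0.0, 0.0, 1.0]]
scene [[585.822383233019, 0.0, 319.2551219873004], [0.0, 585.822383233019, 240.94496721683737], [0.0, 0.0, 1.0]] [[-0.7422, -0.5069, 0.4385, 0.1826], [-0.6702, 0.5687, -0.4769, 0.4162], [-0.0076, -0.6478, -0.7617, 0.7816], [0.0, 0.0, 0.0, 1.0]]
```

View pics/top0.png

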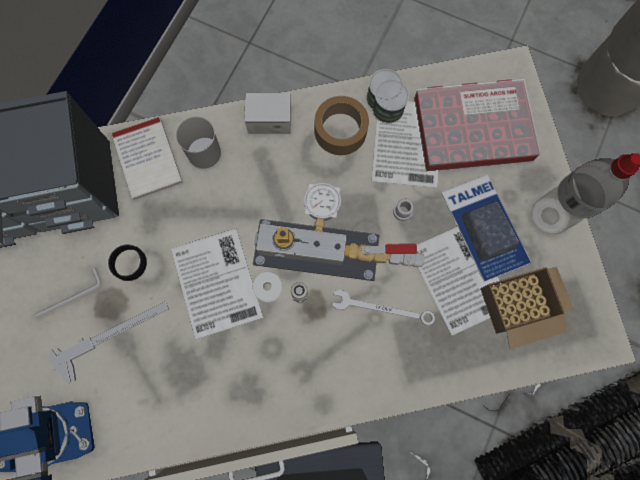

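View pics/scene0.png

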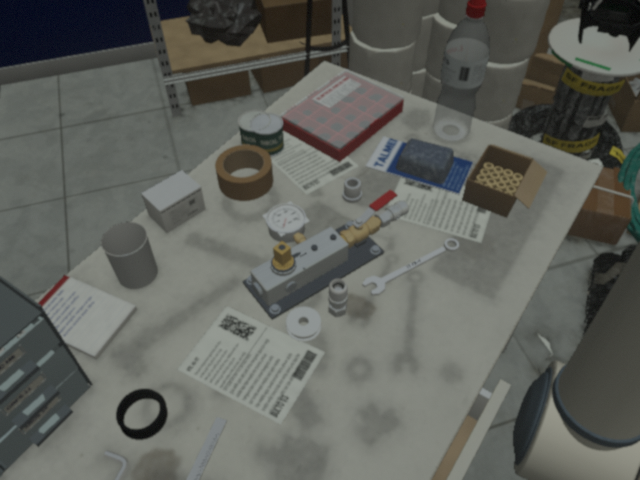

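The top view shows the plug at about (283,238), the red grip at (401,249), the pivot at (358,250), the gauge at (322,200), the coupler at (299,291), the bush at (403,209), the spanner at (385,306) and the reel at (266,287). I'll zoom in to measure these.

Run:
```python
import cv2
i=cv2.imread("pics/top0.png")
cv2.imwrite("pics/c1.png",cv2.resize(i[180:330,240:440],None,fx=4,fy=4,interpolation=cv2.INTER_CUBIC))
```

```text
(no output)
```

View pics/c1.png

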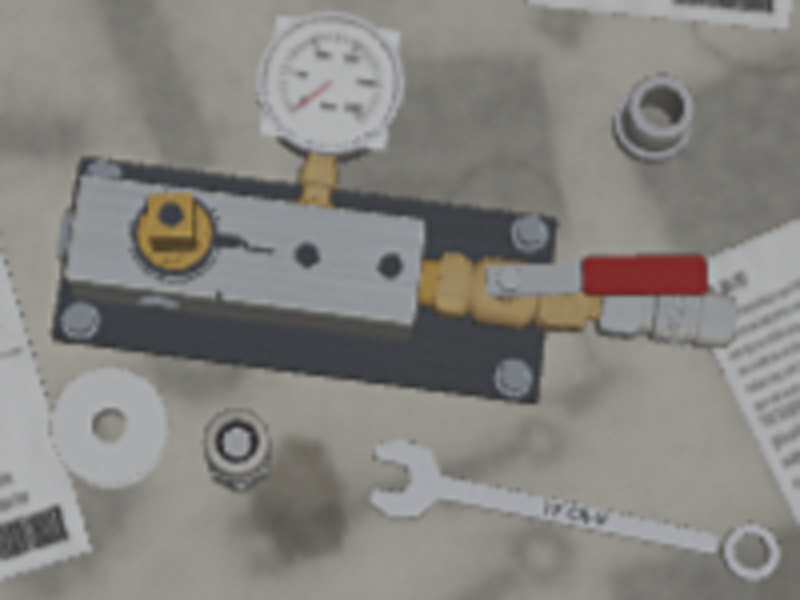

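```bash
cat > h.py <<'E'
import numpy as np
def ray(K,P,uv,z):
    P=np.array(P);d=P[:3,:3]@np.linalg.solve(np.array(K),[uv[0],uv[1],1.]);o=P[:3,3]
    return o+d*(z-o[2])/d[2]
def proj(K,P,p):
    P=np.array(P);q=np.array(K)@(P[:3,:3].T@(np.array(p)-P[:3,3]));return q[:2]/q[2]
E
python3 - <<'E'
from plant import *
from h import *
c=camera("top")
def t(u,v,z): return ray(c["K"],c["pose"],(240+(u+.5)/4-.5,180+(v+.5)/4-.5),z)
bar=[t(*p,.052) for p in[(80,178),(424,218),(414,326),(68,282)]]
print("bar",np.round(bar,4)); 
for i in range(4): print(np.linalg.norm(bar[i]-bar[i-1]))
ctr=np.mean(bar,0);print("ctr",ctr)
yax=(bar[0]+bar[3]-bar[1]-bar[2])[:2];print("y-axis ang",np.degrees(np.arctan2(yax[1],yax[0])))
for n,p,z in[("headtop",(171,215),.098),("pivot",(508,280),.068),("grip",(645,275),.068),("gripend",(707,275),.068),("gripin",(584,275),.068),("gauge",(330,85),.054),("bush",(662,103),.035),("coupler",(237,440),.068),("ring",(173,235),.063)]:
    print(n,np.round(t(*p,z),4))
h=[t(*p,.098) for p in[(148,197),(190,195),(194,233),(151,236)]]
for i in range(4):
    d=h[i]-h[i-1];print("head edge",np.linalg.norm(d),np.degrees(np.arctan2(d[1],d[0])))
s=get_state();from scipy.spatial.transform import Rotation as R;print(R.from_rotvec(s["tool_rot"]).as_matrix().round(3))
E
```

```text
bar [[ 0.6453  0.0767  0.052 ]
 [ 0.6145 -0.0782  0.052 ]
 [ 0.5651 -0.0691  0.052 ]
 [ 0.5972  0.0847  0.052 ]]
0.04878365483032668
0.15790464557410785
0.050283532967151975
0.1571802910322708
ctr [0.60555246 0.00352964 0.052     ]
y-axis ang 78.4740073098086
headtop [0.6131 0.0349 0.098 ]
pivot [ 0.5795 -0.1115  0.068 ]
grip [ 0.5771 -0.1724  0.068 ]
gripend [ 0.575  -0.1999  0.068 ]
gripin [ 0.5792 -0.1454  0.068 ]
gauge [ 0.6802 -0.0407  0.054 ]
bush [ 0.6654 -0.1959  0.035 ]
coupler [0.5175 0.0137 0.068 ]
ring [0.6127 0.0357 0.063 ]
head edge 0.01749777817436037 0.6821453365651291
head edge 0.0182580862180245 -91.5842758582201
head edge 0.017098216224152373 -178.02059455743927
head edge 0.018633614488538695 89.7040043335321
[[ 0.944  0.33  -0.   ]
 [ 0.33  -0.944  0.001]
 [ 0.    -0.002 -1.   ]]
```

The lever is at about 9° and the head is square to world within 2°. The sizes agree with the specification: plug to pivot measures 150 mm against 151. Next I go above the grip.

Request:
arm_command([
  [1,30.4,-15.3,0,0],
  [1,30.4,-15.3,0,0],
  [1,30.4,-15.3,0,0],
  [1,30.4,-15.3,0,0],
  [1,30.4,-15.3,0,0],
  [1,30.4,-15.3,0,0],
  [1,30.4,-15.3,0,0],
  [1,30.4,-15.3,0,0],
  [1,30.4,-15.3,0,0],
  [1,30.4,-15.3,0,0],
  [1,30.4,-15.3,0,0],
  [1,30.4,-15.3,0,0],
  [1,30.4,-15.3,0,0],
  [1,30.4,-15.3,0,0],
  [1,30.4,-15.3,0,0],
  [1,30.4,-15.3,0,0],
], grip_force=20)

```text
clock: 1.48
tool_pos: [0.5773, -0.173, 0.2499]
tool_rot: [-3.097, -0.527, 0.001]
ft_force: [-0.1, -0.2, -0.2]
grip_width: 1.002
grip_force: 0.0
```

Request:
arm_command([
  [1,0,0,10,-6.77],
  [1,0,0,10,-6.77],
  [1,0,0,10,-6.77],
  [1,0,0,10,-6.77],
  [1,0,0,10,-6.77],
  [1,0,0,10,-6.77],
  [1,0,0,10,-6.77],
  [1,0,0,10,-6.77],
  [1,0,0,10,-6.77],
  [1,0,0,10,-6.77],
  [1,0,0,0,0],
  [1,0,0,0,0],
])

```text
clock: 2.48
tool_pos: [0.576, -0.1743, 0.1494]
tool_rot: [-2.281, -2.157, 0.001]
ft_force: [-0.6, -0.2, 0.2]
grip_width: 0.995
grip_force: 0.0
```

Run:
```python
from plant import *
from h import *
import cv2
c=camera("wrist");cv2.imwrite("pics/w1.png",c["img"][:,:,::-1]);np.savez("w1",K=c["K"],P=c["pose"])
s=get_state();print(s["tool_pos"],s["tool_rot"],s["joint_pos"])
for p in[(.5795,-.1115,.068),(.5762,-.1764,.068),(.6131,.0349,.098),(.665,-.196,.035)]:print(proj(c["K"],c["pose"],p))
```

```text
[ 0.57636871 -0.17448762  0.15029836] [-2.28260428e+00 -2.15793849e+00  3.69819469e-04] [-3.50441689e-01  1.00322797e-01  1.39751001e+00 -2.42330129e-05
  1.64423861e+00 -2.94309311e-01]
[319.16787175 159.22207927]
[319.66666831 261.87533478]
[ 387.93684148 -246.04093448]
[438.62612667 263.73886846]
```

View pics/w1.png

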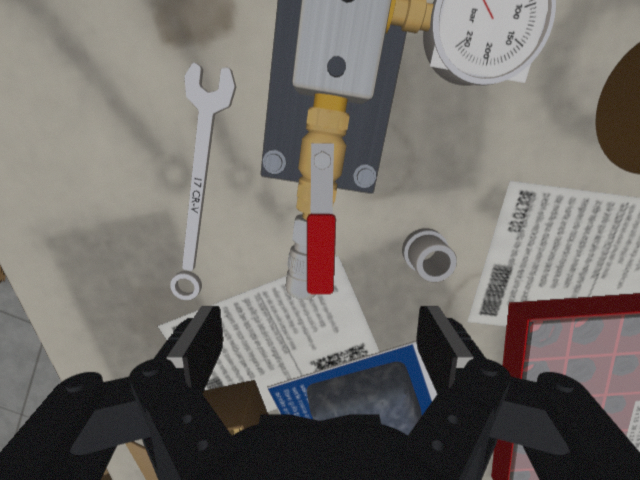

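The wrist view shows the pivot at (322,159) and the grip centred at (321,254), both aligned within 2 mm. I descend and grip.

Request:
arm_command([
  [1,0,0,20,0],
  [1,0,0,20,0],
  [1,0,0,20,0],
  [0.6,0,0,14,0],
  [0.6,0,0,4,0],
  [0,0,0,0,0],
  [0,0,0,0,0],
  [0,0,0,0,0],
  [0,0,0,0,0],
  [0,0,0,0,0],
  [0,0,0,0,0],
  [0,0,0,0,0],
], grip_force=25)

```text
clock: 3.53
tool_pos: [0.5773, -0.1749, 0.0742]
tool_rot: [2.277, 2.16, 0.002]
ft_force: [0.2, -0.0, 5.8]
grip_width: 0.206
grip_force: 28.5
```

Request:
arm_command([
  [0,0,0,-2,0],
  [0,0.3,6.6,0,-6],
  [0,0.3,6.6,0,-6],
  [0,0.3,6.6,0,-6],
  [0,0.3,6.6,0,-6],
  [0,0.3,6.6,0,-6],
  [0,0,0,0,0],
])

```text
clock: 4.12
tool_pos: [0.6095, -0.168, 0.0743]
tool_rot: [1.635, 2.681, 0.0]
ft_force: [2.0, -1.5, 1.8]
grip_width: 0.21
grip_force: 27.9
```

Request:
arm_command([
  [0,0.35,6.6,0,-6],
  [0,0.35,6.6,0,-6],
  [0,0.35,6.6,0,-6],
  [0,0.35,6.6,0,-6],
  [0,0.35,6.6,0,-6],
  [0,0.35,6.6,0,-6],
  [0,0.35,6.6,0,-6],
  [0,0,0,0,0],
  [0,0,0,0,0],
])

```text
clock: 4.87
tool_pos: [0.6394, -0.1346, 0.0744]
tool_rot: [0.577, 3.086, -0.001]
ft_force: [5.1, -2.5, -0.7]
grip_width: 0.209
grip_force: 27.7
```

```bash
cat > st.py <<'E'
from plant import *
import numpy as np
s=get_state();r=s["tool_rot"]
print(s["tool_pos"].round(4),"yawx",np.degrees(2*np.arctan2(r[1],r[0])).round(2)%360,"F",s["ft_force"].round(2),"T",s["wrist_torque"].round(3),"j6",s["joint_pos"][5])
E
python3 st.py
```

```text
[ 0.6394 -0.1346  0.0744] yawx 158.81 F [ 5.06 -2.48 -0.68] T [-0.337 -0.785  0.058] j6 -1.4601877292898289
```

Request:
arm_command([
  [0,0.3,6.6,0,-6],
  [0,0.2,3.3,0,-3],
  [0,0,0,0,0],
  [0,0,0,0,0],
])

```text
clock: 5.2
tool_pos: [0.6422, -0.1252, 0.0745]
tool_rot: [0.334, 3.121, -0.001]
ft_force: [4.9, -1.0, -2.1]
grip_width: 0.211
grip_force: 27.7
```

```bash
python3 st.py
```

```text
[ 0.6422 -0.1252  0.0745] yawx 167.78 F [ 4.89 -0.98 -2.13] T [-0.284 -0.936  0.177] j6 -1.6018552652550822
```

Request:
arm_command([
  [0,0,2.2,0,-2],
  [0,0,0,0,0],
  [0,0,0,0,0],
])

```text
clock: 5.45
tool_pos: [0.6423, -0.1247, 0.0744]
tool_rot: [0.284, 3.127, -0.005]
ft_force: [4.2, -7.7, -1.2]
grip_width: 0.207
grip_force: 28.7
```

```bash
python3 st.py
```

```text
[ 0.6423 -0.1247  0.0744] yawx 169.63 F [ 4.2  -7.75 -1.2 ] T [-0.915 -0.705 -0.536] j6 -1.6321789654908354
```

The stop is reached: the position is stuck with about 8 N of reaction. One small nudge, then I release, lift and go to the plug.

Request:
arm_command([
  [0,0,1.5,0,0],
  [0,0,0,0,0],
  [0,0,-1.5,0,0],
  [0.6,0,0,0,0],
  [0.8,0,0,0,0],
  [1,0,0,0,0],
  [1,0,0,0,0],
  [1,0,0,-25,0],
  [1,0,0,-30,0],
  [1,0,0,-30,-5.2],
  [1,0,0,0,-5.2],
  [1,6,32,0,0],
  [1,6,32,0,0],
  [1,6,32,0,0],
  [1,6,32,0,0],
  [1,5.2,31.6,0,0],
  [1,0,0,0,0],
  [1,0,0,0,0],
  [1,0,0,0,0],
])

```text
clock: 7.03
tool_pos: [0.6116, 0.0368, 0.1593]
tool_rot: [0.011, -3.142, 0.001]
ft_force: [0.3, -0.3, -0.6]
grip_width: 0.994
grip_force: 0.0
```

Run:
```python
from plant import *
from h import *
import cv2
c=camera("wrist");cv2.imwrite("pics/w2.png",c["img"][:,:,::-1])
t=camera("top");cv2.imwrite("pics/t2.png",t["img"][:,:,::-1])
import st
for p in[(.6131,.0349,.098),(.6231,.0349,.098),(.6131,.0449,.098),(.6131,.0349,.063)]:print(proj(c["K"],c["pose"],p))
```

```text
[0.6117 0.0358 0.1592] yawx 180.32 F [0.74 0.6  0.76] T [-0.033  0.002 -0.012] j6 -1.573349165052062
[317.58556149 274.37338959]
[317.48608068 289.62612808]
[334.44730425 274.50045712]
[317.90474422 253.75419794]
```

View pics/w2.png

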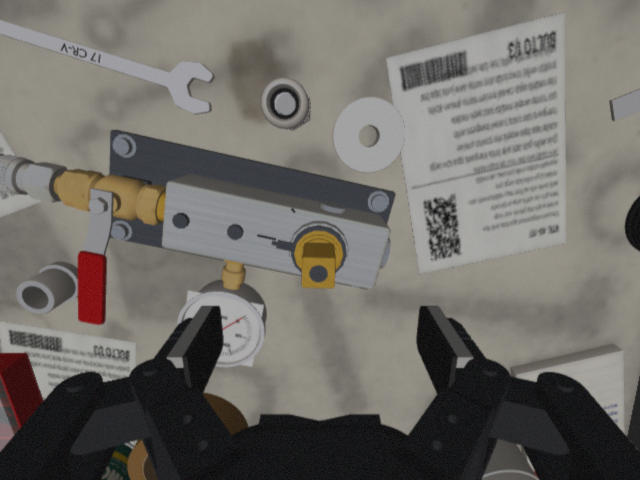

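The wrist view shows the head at (318,274), where predicted and square. The lever is across, with the pivot at (102,200) and the grip at (92,287). I'll check the lever angle numerically in both cameras.

Run:
```python
from plant import *
from h import *
import cv2
c=camera("wrist");t=camera("top")
def ang(c,name):
    im=cv2.cvtColor(c["img"],cv2.COLOR_RGB2HSV);m=(((im[...,0]<6)|(im[...,0]>174))&(im[...,1]>190)&(im[...,2]>90)).astype(np.uint8)
    n,l,s,ce=cv2.connectedComponentsWithStats(m)
    for i in range(1,n):
        if s[i,4]>60:
            cnt=np.argwhere(l==i)[:,::-1]
            w=np.array([ray(c["K"],c["pose"],p,.068)[:2] for p in cnt])*1000
            if np.hypot(*(w.mean(0)-[643,-125]))<60:
                r=cv2.minAreaRect(w.astype(np.float32));d=np.linalg.svd(w-w.mean(0),full_matrices=False)[2][0]
                print(name,s[i],w.mean(0),r,"axis",np.degrees(np.arctan2(d[1],d[0])))
ang(c,"w");ang(t,"t")
print("bolts y-axis",[np.degrees(np.arctan2(*(ray(c["K"],c["pose"],a,.01)-ray(c["K"],c["pose"],b,.01))[[1,0]])) for a,b in[((378,201),(123,145))]])
print("pivot w",ray(c["K"],c["pose"],(102,201),.069))
i=t["img"][180:330,240:440,::-1]
cv2.imwrite("pics/c2.png",cv2.resize(i,None,fx=4,fy=4,interpolation=cv2.INTER_CUBIC))
```

```text
w [  79  252   26   72 1655] [ 637.64386922 -124.13750169] ((638.4425659179688, -124.42094421386719), (16.757396697998047, 54.360565185546875), 78.03030395507812) axis -12.036532008703853
bolts y-axis [np.float64(77.9510239290401)]
pivot w [ 0.57592071 -0.1041425   0.069     ]
```

The lever axis is at -12.0° and the bar at 77.95°, so it is exactly across and shut. Next I grasp the head.

Request:
arm_command([
  [1,-1.4,-0.9,20,0],
  [1,0,0,20,0],
  [1,0,0,20,0],
  [0.6,0,0,7,0],
  [0,0,0,0,0],
  [0,0,0,0,0],
  [0,0,0,0,0],
  [0,0,0,0,0],
  [0,0,0,0,0],
  [0,0,0,0,0],
  [0,0,0,0,0],
  [0,0,0,0,0],
], grip_force=60)

```text
clock: 8.23
tool_pos: [0.6139, 0.0359, 0.0943]
tool_rot: [-0.011, 3.138, -0.0]
ft_force: [-0.3, 0.1, 5.7]
grip_width: 0.221
grip_force: 59.6
```

```bash
python3 st.py
```

```text
[0.6139 0.0359 0.0943] yawx 180.4 F [-0.35  0.11  5.7 ] T [-0.02   0.102 -0.025] j6 -1.574679071424627
```

Request:
arm_command([
  [0,0,0,-1,0],
  [0,0,0,0,6],
  [0,0,0,0,6],
  [0,0,0,0,6],
  [0,0,0,0,6],
  [0,0,0,0,0],
])

```text
clock: 8.73
tool_pos: [0.6137, 0.0353, 0.0944]
tool_rot: [0.648, 3.071, -0.001]
ft_force: [1.8, -3.2, 3.9]
grip_width: 0.22
grip_force: 59.6
```

```bash
python3 st.py
```

```text
[0.6137 0.0353 0.0944] yawx 156.17 F [ 1.79 -3.2   3.91] T [-0.447 -0.188 -0.049] j6 -1.1521064734137445
```

Request:
arm_command([
  [0,0,0,0,5],
  [0,0,0,0,5],
])

```text
clock: 8.9
tool_pos: [0.6136, 0.0351, 0.0944]
tool_rot: [0.908, 3.005, -0.001]
ft_force: [-0.5, -3.4, 4.7]
grip_width: 0.222
grip_force: 59.6
```

```bash
python3 st.py
```

```text
[0.6136 0.0351 0.0944] yawx 146.36 F [-0.55 -3.35  4.68] T [-0.672 -0.089  0.081] j6 -0.9810304726210956
```

Request:
arm_command([
  [0,0,0,0,5],
  [0,0,0,0,5],
])

```text
clock: 9.07
tool_pos: [0.6134, 0.0348, 0.0944]
tool_rot: [1.168, 2.914, -0.002]
ft_force: [0.1, -3.7, 5.0]
grip_width: 0.221
grip_force: 59.6
```

```bash
python3 st.py
```

```text
[0.6134 0.0348 0.0944] yawx 136.32 F [ 0.12 -3.7   4.97] T [-0.743  0.124  0.016] j6 -0.8061344101207802
```

Request:
arm_command([
  [0,0,0,0,5],
  [0,0,0,0,5],
])

```text
clock: 9.23
tool_pos: [0.6132, 0.0347, 0.0943]
tool_rot: [1.418, 2.802, -0.002]
ft_force: [-1.8, -5.0, 6.1]
grip_width: 0.219
grip_force: 59.7
```

```bash
python3 st.py
```

```text
[0.6132 0.0347 0.0943] yawx 126.32 F [-1.8  -5.02  6.09] T [-0.891  0.236  0.049] j6 -0.6316123973641432
```

Request:
arm_command([
  [0,0,0,0,5],
  [0,0,0,0,3],
])

```text
clock: 9.4
tool_pos: [0.613, 0.0345, 0.0943]
tool_rot: [1.61, 2.696, -0.003]
ft_force: [-2.1, -5.1, 6.7]
grip_width: 0.219
grip_force: 59.7
```

```bash
python3 st.py
```

```text
[0.613  0.0345 0.0943] yawx 118.31 F [-2.08 -5.1   6.67] T [-0.92   0.372  0.007] j6 -0.4918776044792355
```

Request:
arm_command([
  [0,0,0,0,5],
  [0,0,0,0,5],
])

```text
clock: 9.57
tool_pos: [0.6128, 0.0344, 0.0943]
tool_rot: [1.839, 2.546, -0.003]
ft_force: [-3.7, -4.4, 6.3]
grip_width: 0.218
grip_force: 59.8
```

```bash
python3 st.py
```

```text
[0.6128 0.0344 0.0943] yawx 108.32 F [-3.68 -4.4   6.35] T [-0.946  0.642 -0.001] j6 -0.31763290641531966
```

Request:
arm_command([
  [0,0,0,0,5],
  [0,0,0,0,3],
])

```text
clock: 9.73
tool_pos: [0.6126, 0.0344, 0.0943]
tool_rot: [2.012, 2.411, -0.004]
ft_force: [-4.3, -5.4, 7.4]
grip_width: 0.224
grip_force: 59.9
```

```bash
python3 st.py
```

```text
[0.6126 0.0344 0.0943] yawx 100.3 F [-4.34 -5.38  7.35] T [-0.966  0.667  0.08 ] j6 -0.17772184134399902
```

Request:
arm_command([
  [0,0,0,0,5],
  [0,0,0,0,3],
])

```text
clock: 9.9
tool_pos: [0.6124, 0.0343, 0.0943]
tool_rot: [2.176, 2.265, -0.004]
ft_force: [-4.6, -6.6, 7.3]
grip_width: 0.218
grip_force: 59.9
```

```bash
python3 st.py
```

```text
[0.6124 0.0343 0.0943] yawx 92.31 F [-4.6  -6.65  7.3 ] T [-0.993  0.868  0.021] j6 -0.03826512769221698
```

Request:
arm_command([
  [0,0,0,0,5],
  [0,0,0,0,3],
])

```text
clock: 10.07
tool_pos: [0.6122, 0.0343, 0.0943]
tool_rot: [2.328, 2.108, -0.005]
ft_force: [-6.2, -4.9, 7.5]
grip_width: 0.22
grip_force: 60.0
```

```bash
python3 st.py
python3 - <<'E'
from plant import *
from h import *
import cv2
t=camera("top");u=proj(t["K"],t["pose"],(.6131,.0355,.063)).astype(int)
w=camera("wrist");v=proj(w["K"],w["pose"],(.6131,.0355,.063)).astype(int);print(u,v)
a=cv2.resize(t["img"][u[1]-30:u[1]+30,u[0]-30:u[0]+30],(400,400),interpolation=cv2.INTER_CUBIC)
x0=min(max(v[0]-100,0),440);y0=min(max(v[1]-100,0),280)
b=cv2.resize(w["img"][y0:y0+200,x0:x0+200],(400,400),interpolation=cv2.INTER_CUBIC)
cv2.imwrite("pics/b1.png",np.hstack([a,b])[:,:,::-1])
E
```

```text
[0.6122 0.0343 0.0943] yawx 84.31 F [-6.17 -4.94  7.48] T [-0.923  1.068  0.102] j6 0.10137586041103741
[282 238] [320 292]
```

View pics/b1.png

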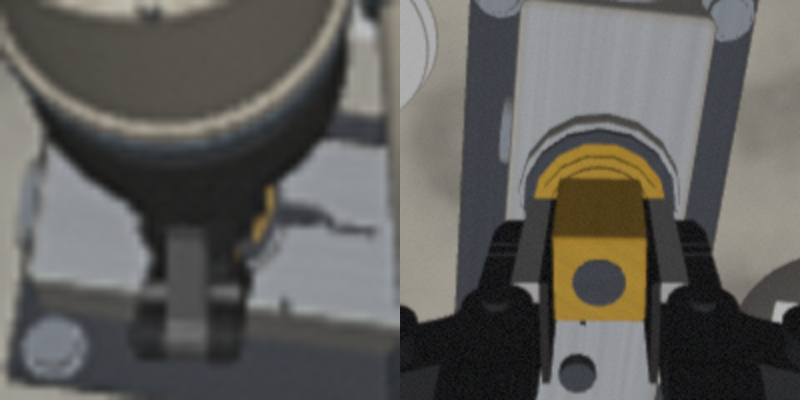

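The head turns in the jaws (right-hand crop). The pointer is still at the first line (top crop, about (320,215)-(370,230)), so the plug is free after 96°. I continue and ease the side load.

Request:
arm_command([
  [0,-0.7,-0.8,0,4],
  [0,0,0,0,4],
])

```text
clock: 10.33
tool_pos: [0.6119, 0.0343, 0.0943]
tool_rot: [2.468, 1.942, -0.002]
ft_force: [-3.2, -3.6, 6.4]
grip_width: 0.223
grip_force: 59.6
```

```bash
python3 st.py
```

```text
[0.6119 0.0343 0.0943] yawx 76.41 F [-3.17 -3.64  6.44] T [-0.59   0.614  0.354] j6 0.23853548976340203
```

Request:
arm_command([
  [0,0,0,0,4],
  [0,0,0,0,4],
])

```text
clock: 10.5
tool_pos: [0.6117, 0.0344, 0.0943]
tool_rot: [2.597, 1.766, -0.003]
ft_force: [-3.8, -3.4, 6.8]
grip_width: 0.221
grip_force: 59.7
```

```bash
python3 st.py
```

```text
[0.6117 0.0344 0.0943] yawx 68.42 F [-3.8  -3.43  6.82] T [-0.612  0.784  0.389] j6 0.3782758963157016
```

The torque jumped to 0.35–0.39, so it has bitten. The geometry (head x in line with the ring at -12°) puts the bite at tool yaw 78°, so the turn so far is about 9.6°. Target yaw is 58°.

Request:
arm_command([
  [0,0,0,0,4],
  [0,0,0,0,3],
  [0,0,0,0,3],
  [0,0,0,0,0],
])

```text
clock: 10.83
tool_pos: [0.6114, 0.0345, 0.0943]
tool_rot: [2.741, 1.534, -0.003]
ft_force: [-4.7, -2.5, 7.8]
grip_width: 0.221
grip_force: 59.9
```

```bash
python3 st.py;  python3 - <<'E'
from plant import *
from h import *
import cv2
t=camera("top");u=proj(t["K"],t["pose"],(.6131,.0355,.063)).astype(int)
cv2.imwrite("pics/b2.png",cv2.resize(t["img"][u[1]-30:u[1]+30,u[0]-30:u[0]+40],None,fx=8,fy=8,interpolation=cv2.INTER_CUBIC)[:,:,::-1])
E
```

```text
[0.6114 0.0345 0.0943] yawx 58.46 F [-4.69 -2.5   7.83] T [-0.574  0.958  0.265] j6 0.5522090731327637
```

View pics/b2.png

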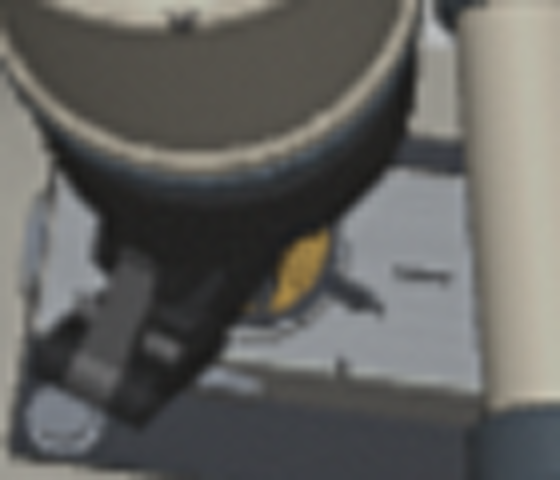

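The pointer (tip at (380,310)) has turned about 20° clockwise from the first line (around (425,272)). I release, lift and head for the lever.

Request:
arm_command([
  [0.3,0,0,0,0],
  [0.6,0,0,0,0],
  [1,0,0,0,0],
  [1,0,0,0,0],
  [1,0,0,0,0],
  [1,0,0,-25,0],
  [1,0,0,-30,0],
  [1,0,0,-10,0],
  [1,-23.9,21.9,0,0],
  [1,-23.9,21.9,0,0],
  [1,-23.9,21.9,0,0],
  [1,-23.9,21.9,0,0],
  [1,-23.9,21.9,0,0],
], grip_force=25)

```text
clock: 11.97
tool_pos: [0.643, -0.1252, 0.1579]
tool_rot: [-2.742, -1.534, -0.0]
ft_force: [0.4, -0.1, 0.0]
grip_width: 0.997
grip_force: 0.0
```

Request:
arm_command([
  [1,0,0,0,-6.85],
  [1,0,0,0,-6.85],
  [1,0,0,0,-6.85],
  [1,0,0,0,-6.85],
  [1,0,0,0,-6.85],
  [1,0,0,0,-6.85],
  [1,0,0,0,-6.85],
  [1,0,0,0,-6.85],
  [1,0,0,0,-6.85],
  [1,0,0,0,-6.85],
  [1,0,0,0,-6.85],
  [1,0,0,0,-6.85],
  [1,0,0,0,-6.85],
  [1,0,0,0,-6.85],
  [1,0,0,0,-6.85],
  [1,0,0,0,-6.85],
  [1,0,0,0,0],
  [1,0,0,0,0],
])

```text
clock: 13.47
tool_pos: [0.6428, -0.1239, 0.1579]
tool_rot: [-0.334, -3.124, -0.0]
ft_force: [0.2, 0.0, -0.2]
grip_width: 0.998
grip_force: 0.0
```

```bash
python3 st.py;  python3 - <<'E'
from plant import *
from h import *
import cv2
t=camera("top");u=proj(t["K"],t["pose"],(.6131,.0355,.063)).astype(int)
w=camera("wrist")
a=cv2.resize(t["img"][u[1]-25:u[1]+25,u[0]-20:u[0]+30],(480,480),interpolation=cv2.INTER_CUBIC)
b=cv2.resize(w["img"],(320,240));b=np.vstack([b,b*0])
cv2.imwrite("pics/b3.png",np.hstack([a,b])[:,:,::-1]);print(u)
for p in [(.6423,-.1247,.068)]:print(proj(w["K"],w["pose"],p)/2)
E
```

```text
[ 0.6428 -0.1239  0.1579] yawx 167.81 F [ 0.2   0.03 -0.23] T [-0.006  0.077  0.008] j6 -1.600331070729293
[282 238]
[159.54398185 127.14078455]
```

View pics/b3.png

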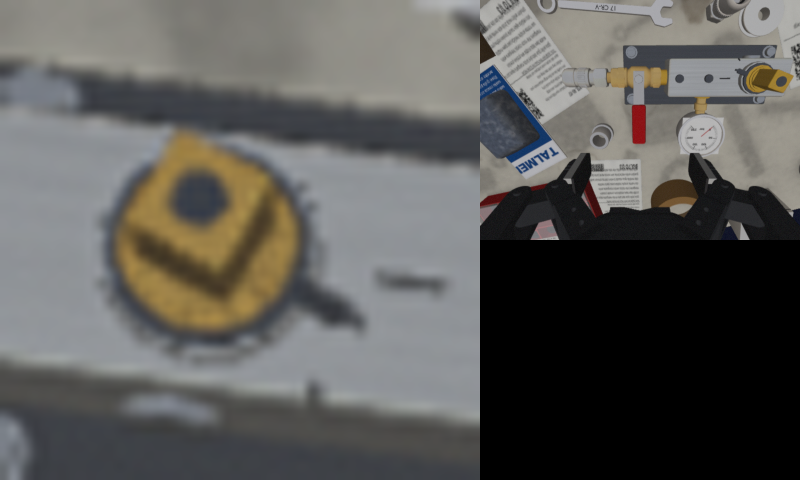

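Top view: ring centre about (206,240), pointer tip (360,325), first line (410,283), limit line (312,390). The lever is centred under the jaws. I grip it and check the pointer angle.

Request:
arm_command([
  [1,0,0,20,0],
  [1,0,0,20,0],
  [1,0,0,20,0],
  [0.6,0,0,20,0],
  [0.6,0,0,3,0],
  [0,0,0,0,0],
  [0,0,0,0,0],
  [0,0,0,0,0],
  [0,0,0,0,0],
  [0,0,0,0,0],
  [0,0,0,0,0],
  [0,0,0,0,0],
], grip_force=25)

```text
clock: 14.57
tool_pos: [0.6436, -0.1252, 0.0776]
tool_rot: [0.33, 3.121, -0.003]
ft_force: [-0.6, -5.8, 5.5]
grip_width: 0.206
grip_force: 28.7
```

```bash
python3 st.py;  python3 - <<'E'
from plant import *
from h import *
t=camera("top")
f=lambda u,v,z:ray(t["K"],t["pose"],(262+u/9.6-.5,213+v/9.6-.5),z)[:2]
c=np.array([.6131,.0355])
for n,p in[("tip",f(360,325,.062)),("l1",f(410,283,.052)),("l2",f(312,390,.052))]:
  for k in (c,c+[-.001,-.001],f(206,240,.063)):
    d=p-k;print(n,np.degrees(np.arctan2(d[1],d[0])).round(1),np.hypot(*d).round(4))
E
```

```text
[ 0.6436 -0.1252  0.0776] yawx 167.94 F [-0.57 -5.76  5.5 ] T [-0.828  0.231  0.022] j6 -1.6035834014523376
tip -121.8 0.0324
tip -121.2 0.031
tip -123.5 0.033
l1 -101.2 0.0382
l1 -99.9 0.0371
l1 -102.9 0.0385
l2 -146.4 0.0319
l2 -147.0 0.0305
l2 -147.6 0.0329
```

The pointer is at 20–21°, with the limit line measured at 45°. Now I swing the lever back.

Request:
arm_command([
  [0,0.35,-6.7,0,6],
  [0,0.35,-6.7,0,6],
  [0,0.35,-6.7,0,6],
  [0,0.35,-6.7,0,6],
  [0,0.35,-6.7,0,6],
  [0,0.35,-6.7,0,6],
  [0,0.35,-6.7,0,6],
  [0,0,0,0,0],
])

```text
clock: 15.28
tool_pos: [0.6184, -0.1641, 0.0776]
tool_rot: [1.434, 2.79, -0.0]
ft_force: [0.8, -4.3, 5.2]
grip_width: 0.208
grip_force: 28.6
```

Request:
arm_command([
  [0,0.35,-6.7,0,6],
  [0,0.35,-6.7,0,6],
  [0,0.35,-6.7,0,6],
  [0,0.35,-6.7,0,6],
  [0,0.35,-6.7,0,6],
  [0,0.35,-6.7,0,6],
  [0,0.35,-6.7,0,6],
  [0,0,0,0,0],
])

```text
clock: 15.95
tool_pos: [0.5736, -0.1758, 0.0777]
tool_rot: [2.338, 2.091, 0.001]
ft_force: [-1.0, -6.0, 4.4]
grip_width: 0.197
grip_force: 28.6
```

```bash
python3 st.py
```

```text
[ 0.5736 -0.1758  0.0777] yawx 83.62 F [-0.98 -6.01  4.4 ] T [-1.024  0.111 -0.113] j6 -0.2416583752629501
```

Request:
arm_command([
  [0,0.3,-5.5,0,5],
  [0,0,0,0,0],
  [0,0,0,0,0],
])

```text
clock: 16.2
tool_pos: [0.5685, -0.175, 0.0776]
tool_rot: [2.422, 1.994, 0.0]
ft_force: [-1.6, -5.4, 5.2]
grip_width: 0.208
grip_force: 28.7
```

```bash
python3 st.py
```

```text
[ 0.5685 -0.175   0.0776] yawx 78.92 F [-1.62 -5.36  5.16] T [-1.015  0.36  -0.05 ] j6 -0.1611347301672865
```

Request:
arm_command([
  [0,0,-2,0,1],
  [0,0,0,0,0],
  [0,0,0,0,0],
])

```text
clock: 16.45
tool_pos: [0.5673, -0.1748, 0.0776]
tool_rot: [2.438, 1.972, 0.002]
ft_force: [1.2, -6.5, 4.4]
grip_width: 0.208
grip_force: 28.6
```

```bash
python3 st.py
```

```text
[ 0.5673 -0.1748  0.0776] yawx 77.93 F [ 1.19 -6.48  4.42] T [-1.015 -0.123  0.032] j6 -0.14446470517865395
```

Request:
arm_command([
  [0,0,-2,0,0.5],
  [0,0,0,0,0],
  [0,0,0,0,0],
])

```text
clock: 16.7
tool_pos: [0.567, -0.1747, 0.0778]
tool_rot: [2.444, 1.96, 0.006]
ft_force: [8.8, -8.2, 0.4]
grip_width: 0.206
grip_force: 28.2
```

```bash
python3 st.py
```

```text
[ 0.567  -0.1747  0.0778] yawx 77.46 F [ 8.76 -8.18  0.4 ] T [-1.399 -1.293  0.069] j6 -0.13649274136095382
```

The lever is on its stop. I relax, release, lift clear and check.

Request:
arm_command([
  [0,0,1,0,0],
  [0.4,0,0,0,0],
  [0.7,0,0,0,0],
  [1,0,0,0,0],
  [1,0,0,0,0],
  [1,0,0,0,0],
  [1,0,0,-20,0],
  [1,0,0,-30,0],
  [1,0,0,-30,0],
  [1,-20,0,-20,0],
  [1,-20,0,0,0],
  [1,-20,0,0,0],
  [1,0,0,0,0],
  [1,0,0,0,0],
])

```text
clock: 17.87
tool_pos: [0.5517, -0.2319, 0.1749]
tool_rot: [-2.451, -1.964, -0.0]
ft_force: [-0.8, 0.3, 0.2]
grip_width: 1.001
grip_force: 0.0
```

```bash
python3 st.py;  python3 - <<'E'
from plant import *
from h import *
import cv2
w=camera("wrist");t=camera("top")
c=w;im=cv2.cvtColor(c["img"],cv2.COLOR_RGB2HSV);m=(((im[...,0]<6)|(im[...,0]>174))&(im[...,1]>190)&(im[...,2]>90)).astype(np.uint8)
n,l,s,ce=cv2.connectedComponentsWithStats(m)
for i in range(1,n):
    if s[i,4]>200:
        q=np.array([ray(c["K"],c["pose"],p,.068)[:2] for p in np.argwhere(l==i)[:,::-1]])*1000
        d=np.linalg.svd(q-q.mean(0),full_matrices=False)[2][0];print(s[i],q.mean(0),np.degrees(np.arctan2(d[1],d[0])))
a=cv2.resize(t["img"][180:330,240:440],(400,300),interpolation=cv2.INTER_CUBIC)
b=cv2.resize(w["img"],(400,300))
cv2.imwrite("pics/b4.png",np.hstack([a,b])[:,:,::-1])
E
```

```text
[ 0.5517 -0.2319  0.1749] yawx 77.41000000000003 F [-0.83  0.35  0.23] T [ 0.005  0.052 -0.034] j6 -0.23513563065758278
[ 310  113   28   84 2127] [ 568.80390397 -170.28047008] -101.90325327885444
```

View pics/b4.png

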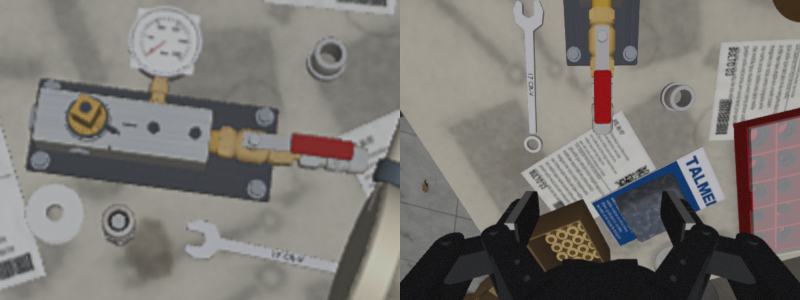

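The lever is in line with the pipe (-101.9° against -102°), the pointer is at about 20°, the loose parts haven't moved, and the arm is clear.

```bash
python3 -c "
from plant import *
print(sign_off())"
```

```text
the job is handed in; nothing more can be done
None
```

I swung the valve lever fully across to shut it, tightened the plug about 20° past the bite (limit line at 45°), and swung the lever fully back in line with the pipe; the loose parts were left where they lay, and the job is handed in at about 18 s.

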